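Tighten the loose stop collar on the counter roll holder

ROBOT

A 7-joint arm with a two-finger parallel gripper is mounted at the origin on a cart in front of the work surface, level with it; the furniture and walls round the work are solid. World frame = base frame: x ahead of the robot, y to its left, z up, the work surface at z = 0. Lengths are in m, angles in rad, forces in N, time in s.
With the tool pointing down it reaches from about 0.4 to 0.925 m from the base axis. Payload 5.6 kg.
Tool frame: the origin (TCP) lies between the finger pads; the fingertips stand 22 mm ahead of it and the grasp point (between the pads) lies 3 mm ahead of it; z points along the fingers, y is the line along which they close (so a half turn about z gives the same grasp; the last joint's range is limited). The gripper opens to 85 mm and grips with 20 to 120 N. Pads are 22 mm wide; open, the fingers measure 114 mm over their backs; the gripper's body (76 mm by 85 mm) begins 54 mm behind the grasp point. The pads swing forward as they close: fully open they stand 13 mm farther back than shut.
Start: joints at [1.16, 0.468, -0.012, 1.603, 0.006, 1.071, -0.056], TCP at [0.234, -0.607, 0.253] pointing down, gripper open.
Joint ranges: [-2.53, 2.53], [-0.31, 2.02], [-1.57, 1.55], [0.28, 2.44], [-1.29, 4.43], [0.15, 1.84], [-2.92, 2.92]. Speed limits (rad/s): [2.57, 2.57, 3.14, 3.14, 3.14, 3.14, 3.14].

INTERFACE

Orientations are given as [roll, pitch, yaw] about the fixed x, y, z axes, in that order (R = Rz(yaw) Ry(pitch) Rx(roll)).
In Python, from plant import robot gives the robot as it stands.
- The arm moves only by the tool inch_along, called after "Emit:" as a command line: name --pt "numbers of a row" for each row, then --argument value for the rest. Schema: {"type":"object","properties":{"increments":{"type":"array","items":{"type":"array","items":{"type":"number"},"minItems":6,"maxItems":6},"minItems":1,"maxItems":8},"aperture":{"type":"number"},"grip_force":{"type":"number"},"only":{"type":"string"},"quiet":{"type":"boolean"},"lines":{"type":"string"}},"required":["increments"],"additionalProperties":false}. increments is a list of rows, 1 to 8 of them, each of 6 numbers: dx, dy, dz in units of 50 mm, then a rotation vector rx, ry, rz in units of 0.25 rad; each row is the pose to reach, as a shift and turn from the pose commanded when the call began, along the tool's axes at that moment; what a row does not reach only later rows make up. A row lasts 1/12 s, in which the tool goes at most 0.0417 m and 0.125 rad, less where a joint would pass 70% of its speed; a pose out of reach is approached as far as the arm can. aperture is the finger opening in m, set as the call begins (left out keeps the last). The fingers move at their own pace and stop on an object; grip_force is the grip in N (left out, the last holds). Time passes only in rows, so rows that do not move let the fingers close. The tool returns the time, the measured TCP pose, the force, the opening and the grip force at its end. only (a regular expression) keeps the lines of the reply that match it, lines (a string "A,B") keeps lines A to B, and quiet returns only ok. Input that does not fit is refused with a message, and nothing moves.
- robot.read_state(): the state, without advancing time (a new reading comes with each control period).
- robot.snapshot(name): name is "scene" or "top"; returns the picture (420x560x3 uint8, blue, green, red); there is no depth.
- robot.calibration(name): a dict with "mtx" (3x3 intrinsics, pixels), "pose" (4x4, takes a point from camera to world coordinates). Camera axes: x right, y up, looking along -z (the intrinsics and any distortion apply to the point x, -y, -z); pixel columns grow to the right and rows downward; lengths in m; the calibration is good to about 2 mm. A picture is of the moment at which its call begins. calibration takes no time and is no camera call.
- robot.job_done(): hands the job in; it is judged then, once.
The state is a dict: "t": time; "joints": joint angles; "qvel": joint speeds; "joint_torque": joint torques, N m; "tcp_pos": TCP position; "tool_rot": TCP orientation; "contact_force": force on the tool from outside, world axes, zero at the start; "ft_torque": the same for the moment, N m; "gripper_width": finger opening in m; "grip_force": force on a finger pad.
Only numpy, scipy, OpenCV 4.12 (cv2) and the standard library are available. Lean on these libraries where they do the work, as an engineer would, in place of code of your own. Each camera call takes 0.05 s, during which the arm holds its last target. There are 200 camera calls.

TASK

One of the two stop collars on the paper-roll holder has worked loose: its T-bar thumbscrew leans towards you. Turn that collar on the rod until its thumbscrew stands upright, squarely over the flat on top of the rod, and then tighten the thumbscrew clockwise as far as it goes. Leave the other collar, which is already upright and tight, as it is.

Things in the scene. Friction and masses are not known exactly. Their poses are not given: they have to be found in the camera images.
- roll_holder: Fixed wooden stand, base 85 x 290 mm. Origin under the rod's middle; y along the level 16 mm steel rod, axis 85 mm up, its flat facing up. White paper roll (62 thick, 70 long) at the middle; on either side a collar 32 mm thick, 24 wide, 70 to 80 mm from the middle; 12 mm uprights, 100 tall, at 125 mm. Either may be the loose one. A 0.42 m tall display stand is behind, from x = 0.6.
- loose_bar (a point): Centre of the loose screw's T-bar, 30 long, 10 thick, 18 mm tall, 60 mm out from the rod axis on a 7 mm stem (51 to 69 mm out). z axis: out along the stem; x: along the bar; y: across its thickness. At first z leans 0.3 to 0.55 rad towards the robot, at right angles to the rod. Loose, the bar is 0.55 rad anticlockwise (seen from outside) of square to the rod; tight, 0.55 clockwise.
- loose_collar (a joint): Turn of the loose collar about the rod, rad: 0 when its screw is straight up over the flat, positive when leaning towards the robot, free from -1.0 to 1.2. Stiff (0.1 N m of friction, about 2 N at the bar): it stays where it is left. Hold the bar, or push its near side away and a little upward along its arc (a level push can jam).
- loose_screw (a joint): Turn of the loose collar's thumbscrew about its own stem, rad: about 0 loose, grows clockwise seen from outside (from above when upright) to a hard stop at 1.1, fully tight. Friction 0.06 N m; it stays where it is left.
- tight_bar_end (a point): Leave alone: one end of the T-bar of the other, equal collar, 60 mm above the rod axis and 15 mm from its stem's axis; that collar stands upright and its screw is already tight, so its bar is turned the other way from the loose one.

How it is judged:
By the outcome, as a careful person would: the job done as asked, in the order asked, and still so for the second after the job is handed in, with the robot touching nothing.
It also fails if it takes over 48 s, if anything falls off the work surface, if the arm or the gripper's body presses on something with over 40 N, if the wrist force passes 120 N, or if a joint passes its speed limit or range.

## Working session

There is one attempt and no reset: what is moved stays moved. The work goes in short steps, Python scripts to look and compute and a tool call to move; the robot and the scene stay as the last step left them, time stands still between calls to the robot, and variables do not carry over. Pictures are saved under pics/ and viewed, at most 10 in all, crops included, and the job is handed in when it is done.

```bash
ls; mkdir -p pics; python3 - <<'E'
from plant import robot
import cv2
for n in("scene","top"):
    cv2.imwrite(f"pics/{n}0.png",robot.snapshot(n)); c=robot.calibration(n); print(n,c)
print(robot.read_state())
E
```

```text
pics
plant.py
scene {'mtx': array([[524.70571679,   0.        , 281.44383   ],
       [  0.        , 524.70571679, 211.48037041],
       [  0.        ,   0.        ,   1.        ]]), 'pose': array([[-0.52946425,  0.41316716, -0.74091869, -0.28059487],
       [-0.84823237, -0.27123897,  0.45489699,  0.53107444],
       [-0.01301752,  0.86932291,  0.49407309,  0.63942408],
       [ 0.        ,  0.        ,  0.        ,  1.        ]])}
top {'mtx': array([[415.1904735 ,   0.        , 285.74382303],
       [  0.        , 415.1904735 , 208.13755597],
       [  0.        ,   0.        ,   1.        ]]), 'pose': array([[-0.0050092 ,  0.9980821 , -0.06170112,  0.43902663],
       [-0.99987276, -0.00406459,  0.01542539,  0.04615344],
       [ 0.01514502,  0.06177054,  0.99797547,  0.94395228],
       [ 0.        ,  0.        ,  0.        ,  1.        ]])}
{'t': 0.1, 'joints': array([ 1.15999789,  0.46830267, -0.0115909 ,  1.60352911,  0.00597083,
        1.07135119, -0.05631308]), 'qvel': array([-1.94378236e-04, -1.70941606e-03,  2.76261673e-04, -1.70825509e-03,
       -1.90870940e-04, -7.56290106e-05,  7.91203432e-04]), 'joint_torque': array([ 9.87547755e-04, -5.33519733e+01,  2.17785925e-02, -2.51968002e+01,
        1.14902604e-02,  4.30539774e-03, -1.84812677e-05]), 'tcp_pos': array([ 0.23349485, -0.60612976,  0.25242572]), 'tool_rot': array([-3.14003965e+00,  9.28565370e-05,  3.67696330e-01]), 'contact_force': array([ 0.1253004 , -0.10183934,  0.07963254]), 'ft_torque': array([ 0.02017329, -0.007127  ,  0.00146914]), 'grip_force': 0.0, 'gripper_width': 0.0853577303027498}
```
View pics/scene0.png

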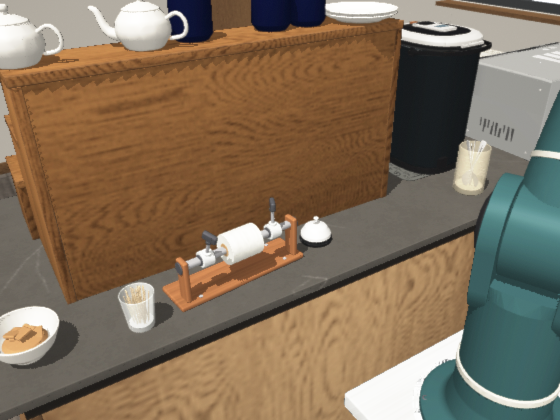

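View pics/top0.png

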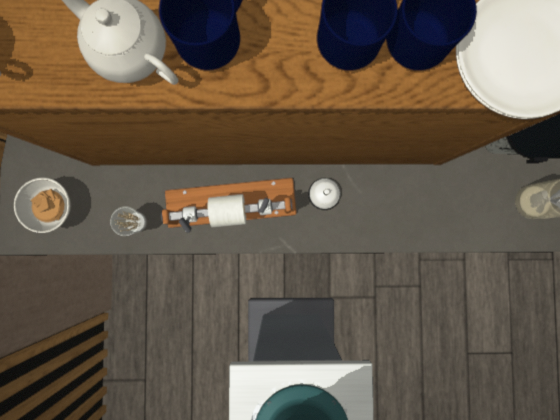

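The loose collar is the one on the robot's left (+y): its bar is at about (186,224) in top and (210,240) in scene. The tight one is at about (264,204) in top. I'll zoom in on both.

```bash
python3 - <<'E'
import cv2,numpy as np
a=cv2.imread("pics/top0.png")[170:235,155:305]; b=cv2.imread("pics/scene0.png")[190:305,160:310]
a=cv2.resize(a,None,fx=5,fy=5,interpolation=cv2.INTER_CUBIC)
cv2.imwrite("pics/a.png",a)
cv2.imwrite("pics/b.png",cv2.resize(b,None,fx=5,fy=5,interpolation=cv2.INTER_CUBIC))
E
```

View pics/a.png

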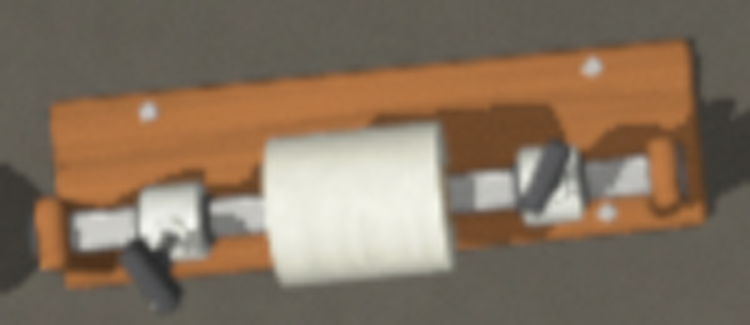

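View pics/b.png

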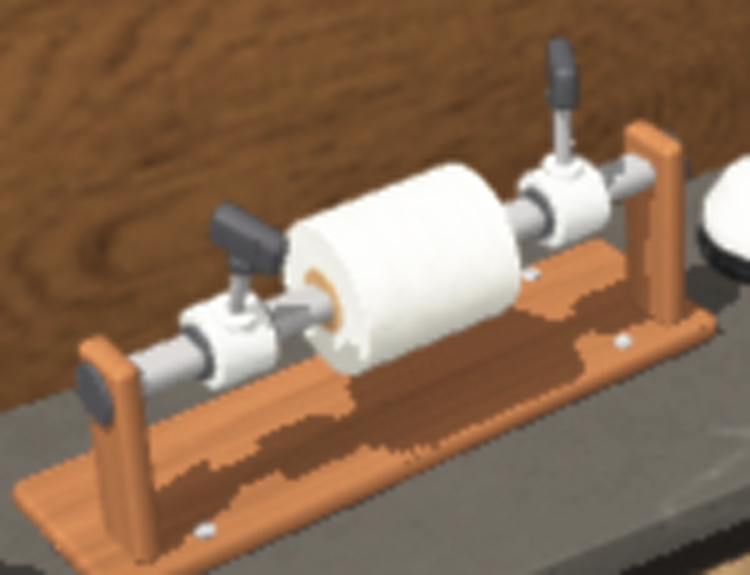

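```bash
cat > h.py <<'E'
import numpy as np
from plant import robot
from scipy.spatial.transform import Rotation as R
def ray(n,u,v):
    c=robot.calibration(n);K=c["mtx"];P=c["pose"]
    d=np.array([(u-K[0,2])/K[0,0],-(v-K[1,2])/K[1,1],-1]); d=P[:3,:3]@d
    return P[:3,3],d/np.linalg.norm(d)
def plane(n,uv,z):
    o,d=ray(n,*uv); return o+d*(z-o[2])/d[2]
def tri(a,b):
    o1,d1=ray("top",*a);o2,d2=ray("scene",*b)
    s=np.linalg.lstsq(np.c_[d1,-d2],o2-o1,rcond=None)[0]
    p,q=o1+s[0]*d1,o2+s[1]*d2; return (p+q)/2,np.linalg.norm(p-q)
A=lambda x,y:(x/5+155-.4,y/5+170-.4)
B=lambda x,y:(x/5+160-.4,y/5+190-.4)
E
python3 - <<'E'
from h import *
np.set_printoptions(precision=4,suppress=True)
print("loose",tri(A(151,275),B(248,238)))
print("tight",tri(A(543,176),B(562,73)))
for p in [(100,231),(237,214),(495,190),(620,176)]: print("rod",plane("top",A(*p),.092))
for p in [(50,233),(663,173)]: print("up",plane("top",A(*p),.1))
for p in [(50,103),(690,40),(706,217),(67,287)]: print("base",plane("top",A(*p),.01))
for p in [(148,110),(592,67),(606,212)]: print("screws",plane("top",A(*p),.012))
print("bar ends", tri(A(133,250),B(220,222)),tri(A(170,300),B(275,255)))
print("bar ends loose plane.14", plane("top",A(133,248),.135),plane("top",A(170,302),.135))
print("tightbar ends plane.145", plane("top",A(557,147),.15),plane("top",A(530,206),.15))
for p in [(173,222),(550,184)]: print("collar",plane("top",A(*p),.101))
E
```

```text
loose (array([0.4578, 0.2285, 0.1415]), np.float64(0.0006229304337703441))
tight (array([0.4948, 0.0769, 0.1456]), np.float64(0.0007900587394858448))
rod [0.4769 0.2604 0.092 ]
rod [0.4836 0.2046 0.092 ]
rod [0.4931 0.099  0.092 ]
rod [0.4986 0.0476 0.092 ]
up [0.4758 0.2786 0.1   ]
up [0.4992 0.0301 0.1   ]
base [0.5383 0.3041 0.01  ]
base [0.566  0.0158 0.01  ]
base [0.4857 0.0091 0.01  ]
base [0.4555 0.2955 0.01  ]
screws [0.5348 0.2597 0.012 ]
screws [0.5536 0.0602 0.012 ]
screws [0.488  0.0541 0.012 ]
bar ends (array([0.4674, 0.2346, 0.1453]), np.float64(0.0006359779361867903)) (array([0.4484, 0.2224, 0.1372]), np.float64(0.001379884150420638))
bar ends loose plane.14 [0.4683 0.2368 0.135 ] [0.4473 0.2223 0.135 ]
tightbar ends plane.145 [0.5058 0.0717 0.15  ] [0.4832 0.082  0.15  ]
collar [0.48   0.2288 0.101 ]
collar [0.4949 0.0761 0.101 ]
```

The measurements agree with the given sizes. The rod yaw is about 0.095, the loose collar is 77 mm from the middle, the bar is 60.8 mm from the axis, and the lean is about 0.38 rad. Next I compute the moves.

```bash
cat >> h.py <<'E'
np.set_printoptions(precision=4,suppress=True)
yaw=.095; xh=np.array([np.cos(yaw),np.sin(yaw),0]); yh=np.array([-np.sin(yaw),np.cos(yaw),0]); zz=np.array([0,0,1.])
C=np.array([.4802,.2307,.085])
def grasp(th,phi,rad):   # lean, bar angle (anticlockwise +), TCP radius
    s=np.cos(th)*zz-np.sin(th)*xh; xp=np.cos(th)*xh+np.sin(th)*zz
    bx=np.cos(phi)*xp+np.sin(phi)*yh
    M=np.c_[-bx,np.cross(s,bx),-s]
    return C+rad*s,M
def cur():
    s=robot.read_state(); return s["tcp_pos"],R.from_euler("xyz",s["tool_rot"]).as_matrix(),s
def rel(p,M):
    p0,M0,_=cur(); return np.r_[M0.T@(p-p0),R.from_matrix(M0.T@M).as_rotvec()]
def down(h): return R.from_euler("xyz",[np.pi,0,h]).as_matrix()
E
python3 -c "
from h import *
print(rel(np.array([.47,-.12,.28]),down(1.9)))
print(rel(*grasp(.38,.55,.14)), grasp(.38,.55,.14)[0])"
```

```text
[ 0.3954 -0.3687 -0.027  -0.0013 -0.0011 -1.5323]
[ 0.481  -0.7061  0.0385  0.5011  0.2209  2.8163] [0.4285 0.2258 0.215 ]
```

The manual's scale: shifts go in units of 50 mm and turns go in units of 0.25 rad. Converting my numbers, 0.395 m is 7.9, -0.369 m is -7.38, -1.53 rad is -6.12.

Emit:
inch_along --pt "7.9 -7.38 -0.54 0 0 -6.12" --pt "7.9 -7.38 -0.54 0 0 -6.12" --pt "7.9 -7.38 -0.54 0 0 -6.12" --pt "7.9 -7.38 -0.54 0 0 -6.12" --pt "7.9 -7.38 -0.54 0 0 -6.12" --pt "7.9 -7.38 -0.54 0 0 -6.12" --pt "7.9 -7.38 -0.54 0 0 -6.12" --pt "7.9 -7.38 -0.54 0 0 -6.12" --aperture 0.04 --grip_force 40

```text
t: 0.77
tcp_pos: [0.3792, -0.305, 0.2699]
tool_rot: [-3.141, 0.0, 1.374]
contact_force: [1.1, -0.1, -1.1]
gripper_width: 0.04
grip_force: 0.0
```

```bash
python3 -c "
from h import *
print(rel(np.array([.47,-.12,.28]),down(1.9)));print(cur()[2]['joints'])"
```

```text
[ 0.1992  0.0528 -0.0102 -0.0004  0.0002 -0.5263]
[ 0.919   0.1983 -0.349   1.9558  0.0805  1.0008  0.3356]
```

Emit:
inch_along --pt "4 1.06 -0.2 0 0 -2.12" --pt "4 1.06 -0.2 0 0 -2.12" --pt "4 1.06 -0.2 0 0 -2.12" --pt "4 1.06 -0.2 0 0 -2.12" --pt "4 1.06 -0.2 0 0 -2.12"

```text
t: 1.18
tcp_pos: [0.4715, -0.1197, 0.28]
tool_rot: [-3.142, 0.0, 1.903]
contact_force: [1.0, -0.6, -0.1]
gripper_width: 0.0398
grip_force: 0.0
```

```bash
python3 -c "
from h import *
print(rel(*grasp(.38,.55,.15)));print(cur()[2]['joints'])"
```

```text
[ 0.3415  0.0685  0.0556 -0.1689 -0.4083 -1.8575]
[ 0.6752  0.2127 -0.5586  1.9342  0.1312  1.03    0.3915]
```

Emit:
inch_along --pt "6.8 1.4 0.6 -0.68 -1.64 -7.44" --pt "6.8 1.4 0.6 -0.68 -1.64 -7.44" --pt "6.8 1.4 0.6 -0.68 -1.64 -7.44" --pt "6.8 1.4 0.6 -0.68 -1.64 -7.44" --pt "6.8 1.4 0.6 -0.68 -1.64 -7.44" --pt "6.8 1.4 0.6 -0.68 -1.64 -7.44" --pt "6.8 1.4 0.6 -0.68 -1.64 -7.44" --pt "6.8 1.4 0.6 -0.68 -1.64 -7.44"

```text
t: 1.85
tcp_pos: [0.4295, 0.2094, 0.2513]
tool_rot: [-3.119, 0.224, 2.883]
contact_force: [1.0, -0.4, -0.4]
gripper_width: 0.0398
grip_force: 0.0
```

```bash
python3 -c "
from h import *
print(rel(*grasp(.38,.55,.14)));print(cur()[2]['joints'])"
```

```text
[ 0.0131  0.0163  0.0338 -0.0821 -0.192  -0.8844]
[ 0.1658  0.2236 -0.8858  2.0678  0.4877  0.8765  0.3059]
```

Converted, 0.034 m is 0.68, 0.016 m is 0.32, -0.885 rad is -3.54.

Emit:
inch_along --pt "0.26 0.32 0.68 -0.32 -0.76 -3.54" --pt "0.26 0.32 0.68 -0.32 -0.76 -3.54" --pt "0.26 0.32 0.68 -0.32 -0.76 -3.54" --pt "0.26 0.32 0.68 -0.32 -0.76 -3.54" --pt "0.26 0.32 0.68 -0.32 -0.76 -3.54" --pt "0.26 0.32 0.68 -0.32 -0.76 -3.54" --pt "0.26 0.32 0.68 -0.32 -0.76 -3.54" --pt "0.26 0.32 0.68 -0.32 -0.76 -3.54"

```text
t: 2.52
tcp_pos: [0.4285, 0.2231, 0.2143]
tool_rot: [-2.935, 0.317, -2.464]
contact_force: [0.3, -0.2, -0.2]
gripper_width: 0.04
grip_force: 0.0
```

```bash
python3 - <<'E'
from h import *
import cv2
print(rel(*grasp(.38,.55,.065)));print(cur()[2]['joints'])
a=robot.snapshot("top")[160:260,110:260];b=robot.snapshot("scene")[160:260,140:290]
cv2.imwrite("pics/c.png",cv2.resize(np.vstack([a,b]),None,fx=3,fy=3,interpolation=cv2.INTER_CUBIC))
E
```

```text
[-0.0022  0.002   0.0744 -0.0005 -0.0049  0.0005]
[ 0.2461  0.245  -0.9965  2.2156  0.7821  0.6156  0.8993]
```

View pics/c.png

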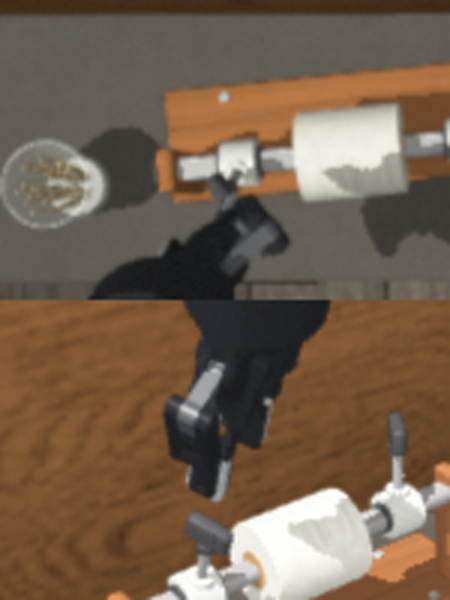

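The gripper straddles the loose bar's axis and its fingers clear the roll. The bar is at about (222,185) in the top half and (207,530) in the lower half of the composite. I'll go in and grip.

Converted, 0.074 m is 1.48, 0.065 m is 1.3.

Emit:
inch_along --pt "-0.04 0.04 0.5 0 0 0" --pt "-0.04 0.04 1 0 0 0" --pt "-0.04 0.04 1.3 0 0 0" --pt "-0.04 0.04 1.48 0 0 0" --pt "-0.04 0.04 1.48 0 0 0"

```text
t: 3.03
tcp_pos: [0.4564, 0.2286, 0.1442]
tool_rot: [-2.939, 0.315, -2.472]
contact_force: [-0.2, 0.4, 0.1]
gripper_width: 0.0399
grip_force: 0.0
```

```bash
python3 -c "
from h import *
print(rel(*grasp(.38,.55,.065)));print(cur()[2]['joints'])"
```

```text
[-0.0001 -0.0002 -0.0011  0.0004 -0.0081 -0.0066]
[ 0.0611  0.4156 -0.8078  2.218   1.0907  0.5632  0.6215]
```

Well placed, no contact. Closing the gripper.

Emit:
inch_along --pt "0 0 0 0 0 0" --pt "0 0 0 0 0 0" --pt "0 0 0 0 0 0" --pt "0 0 0 0 0 0" --pt "0 0 0 0 0 0" --pt "0 0 0 0 0 0" --aperture 0 --grip_force 30

```text
t: 3.53
tcp_pos: [0.4568, 0.2293, 0.1469]
tool_rot: [-2.937, 0.32, -2.469]
contact_force: [-2.5, 0.9, 4.7]
gripper_width: 0.0109
grip_force: 29.3
```

```bash
python3 - <<'E'
from h import *
print(cur()[2]['ft_torque'])
# tool-axis rows for arc about rod from th=.38 to 0
p0,M0,_=cur()
for d in np.linspace(.0475,.38,8):
    Q=R.from_rotvec(yh*d).as_matrix(); p=C+Q@(p0-C)
    print(np.r_[M0.T@(p-p0),R.from_matrix(M0.T@Q@M0).as_rotvec()].round(4))
E
```

```text
[ 0.1011  0.5805 -0.0567]
[-0.0027 -0.0016  0.0001 -0.0246  0.0406 -0.0001]
[-0.0054 -0.0033  0.0004 -0.0492  0.0812 -0.0002]
[-0.008  -0.0049  0.0008 -0.0738  0.1219 -0.0003]
[-0.0107 -0.0065  0.0014 -0.0985  0.1625 -0.0004]
[-0.0133 -0.0081  0.0021 -0.1231  0.2031 -0.0006]
[-0.0159 -0.0096  0.003  -0.1477  0.2437 -0.0007]
[-0.0184 -0.0112  0.004  -0.1723  0.2844 -0.0008]
[-0.0209 -0.0127  0.0051 -0.1969  0.325  -0.0009]
```

Emit:
inch_along --pt "-0.054 -0.032 0.002 -0.1 0.164 0" --pt "-0.108 -0.066 0.008 -0.196 0.324 0" --pt "-0.16 -0.098 0.016 -0.296 0.488 0" --pt "-0.214 -0.13 0.028 -0.394 0.65 0" --pt "-0.266 -0.162 0.042 -0.492 0.812 0" --pt "-0.318 -0.192 0.06 -0.592 0.976 0" --pt "-0.368 -0.224 0.08 -0.688 1.136 0" --pt "-0.418 -0.254 0.102 -0.788 1.3 0"

```text
t: 4.2
tcp_pos: [0.481, 0.2316, 0.1514]
tool_rot: [3.14, -0.006, -2.503]
contact_force: [-3.1, 0.2, 4.1]
gripper_width: 0.0108
grip_force: 29.2
```

Emit:
inch_along --pt "0 0 0 0 0 0" --pt "0 0 0 0 0 0"

```text
t: 4.37
tcp_pos: [0.4824, 0.2318, 0.1513]
tool_rot: [3.141, -0.003, -2.504]
contact_force: [0.2, -0.1, 5.5]
gripper_width: 0.0108
grip_force: 29.4
```

```bash
python3 - <<'E'
from h import *
import cv2
p,M,s=cur(); print(s['ft_torque'],s['joints'])
print("tool z holder", M[:,2]@xh, M[:,2]@yh, "tcp rel", (p-C)@xh,(p-C)@yh,(p-C)[2])
a=robot.snapshot("top");b=robot.snapshot("scene");cv2.imwrite("pics/t1.png",a);cv2.imwrite("pics/s1.png",b)
a=a[160:260,110:260];b=b[160:260,140:290]
cv2.imwrite("pics/d.png",cv2.resize(np.vstack([a,b]),None,fx=3,fy=3,interpolation=cv2.INTER_CUBIC))
E
```

```text
[ 0.1341  0.063  -0.0577] [ 0.2278  0.6398 -0.972   1.9199  0.6555  0.9414  1.1434]
tool z holder -0.00276074804803236 -0.0011387162664447466 tcp rel 0.0022625328541070484 0.0009171388630616201 0.066318508351124
```

View pics/d.png

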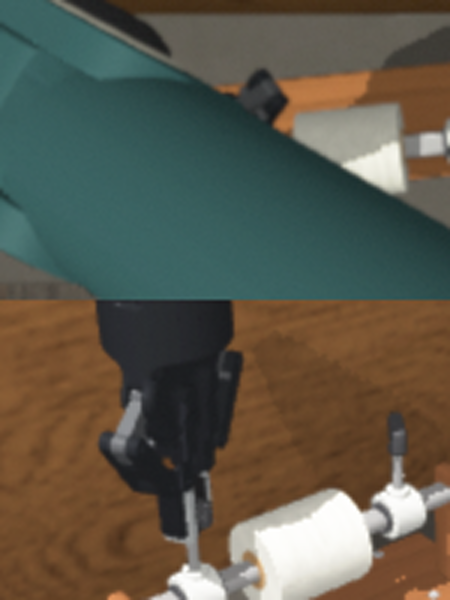

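The bar is upright to within a few hundredths of a radian. I'll measure the stem against the tight one in the scene view.

```bash
python3 - <<'E'
from h import *
import cv2
c=robot.calibration("scene");K=c["mtx"];P=np.linalg.inv(c["pose"])
def proj(p):
    q=P[:3,:3]@p+P[:3,3]; q=np.array([q[0],-q[1],-q[2]]); q=K@q; return q[:2]/q[2]
Ct=C-yh*.1545
for r in (.02,.03,.04,.06): print(r,[proj(C+r*np.array(np.cos(t)*zz-np.sin(t)*xh)) for t in(-.05,0,.05)],"tight",proj(Ct+r*zz))
hs=lambda n:cv2.cvtColor(cv2.imread(n),cv2.COLOR_BGR2GRAY)
g=hs("pics/s1.png")
print("loose");print(np.c_[np.arange(222,256,2),g[222:256:2,198:212]])
print("tight");print(np.c_[np.arange(196,234,2),g[196:234:2,266:282]])
E
```

```text
0.02 [array([204.4154, 248.677 ]), array([204.6892, 248.9021]), array([204.9657, 249.1502])] tight [272.2228 222.0256]
0.03 [array([203.8106, 244.0062]), array([204.2227, 244.3405]), array([204.6393, 244.7099])] tight [272.1133 217.6908]
0.04 [array([203.2   , 239.2907]), array([203.7514, 239.7317]), array([204.3093, 240.2204])] tight [272.0028 213.3147]
0.06 [array([201.961 , 229.7226]), array([202.7941, 230.3695]), array([203.6382, 231.0905])] tight [271.7786 204.4358]
loose
[[222  31  33  41  34  31  39  49  33  30  35  66 115  85  84]
 [224  30  30  40  86 118 125  96  40  29  31  55 117  97  85]
 [226  33  32  44  99 148 141 120  55  50  46  50  98  99  88]
 [228  33  33  37  80 147 141 122  75  65  69  86  75  75  84]
 [230  35  33  32  65 147 150 125  84  67  67  72  63  69  83]
 [232  34  34  33  63 147 151 125  82  68  78  76  62  60  78]
 [234  34  33  32  47 105 147 133 102  61  62  66  61  65  82]
 [236  33  33  32  43  96 148 141 120  55  58  68  76  78  76]
 [238  49  39  36  45  89 147 146 124  77  72  73  75  74  74]
 [240 126 127 140 144 152 154 147 123  83  77  79  
[... 1109 characters left out ...]
 71  70  68  79 137 168 134  89  73  70  60  60  64  64  62]
 [216  75  76  72  70  81 140 173 147  85  65  63  63  64  63  58  55]
 [218  70  69  67  66  91 172 177 157 140  77  64  62  62  62  66  69]
 [220  67  67  69  79 107 173 177 152  98  80  70  64  66  69  69  66]
 [222  63  72 143 245 246 204 188 175 199 242 218 172 108  79  79  94]
 [224 173 241 245 227 246 249 250 247 242 213 211 249 247 214 145 128]
 [226 228 234 247 252 252 252 249 244 241 251 252 251 251 248 211 136]
 [228 101 129 186 234 250 251 251 251 251 251 250 250 249 249 245 201]
 [230 155 108 102 140 230 249 248 246 245 244 243 242 241 239 235 209]
 [232 208 198 146 107 150 228 242 238 236 233 231 228 223 219 211 195]]
```

Converted, -0.09 m is -1.8, -0.06 m is -1.2.

Emit:
inch_along --pt "0 0 0 0 0 0" --pt "0 0 0 0 0 0" --pt "0 0 0 0 0 0" --pt "0 0 -0.6 0 0 0" --pt "0 0 -1.2 0 0 0" --pt "0 0 -1.8 0 0 0" --aperture 0.04

```text
t: 4.97
tcp_pos: [0.4809, 0.2312, 0.241]
tool_rot: [3.141, -0.006, -2.502]
contact_force: [0.4, 0.2, 0.3]
gripper_width: 0.0402
grip_force: 0.0
```

Emit:
inch_along --pt "4.32 -3.8 -0.4 0 0 0" --pt "4.32 -3.8 -0.4 0 0 0" --pt "4.32 -3.8 -0.4 0 0 0" --pt "4.32 -3.8 -0.4 0 0 0" --pt "4.32 -3.8 -0.4 0 0 0" --pt "4.32 -3.8 -0.4 0 0 0" --pt "4.32 -3.8 -0.4 0 0 0" --pt "4.32 -3.8 -0.4 0 0 0"

```text
t: 5.63
tcp_pos: [0.4195, -0.0592, 0.2608]
tool_rot: [-3.14, -0.009, -2.519]
contact_force: [0.6, -0.5, -0.1]
gripper_width: 0.0401
grip_force: 0.0
```

```bash
python3 - <<'E'
from h import *
import cv2
print(cur()[2]['joints'])
a=robot.snapshot("top");b=robot.snapshot("scene");cv2.imwrite("pics/t2.png",a);cv2.imwrite("pics/s2.png",b)
a=a[175:230,155:305];b=b[190:255,180:330]
cv2.imwrite("pics/e.png",cv2.resize(np.vstack([a,b]),None,fx=5,fy=5,interpolation=cv2.INTER_CUBIC))
E
```

```text
[ 1.1946  0.321  -1.2903  2.0591  0.3689  1.0292  1.9134]
```

View pics/e.png

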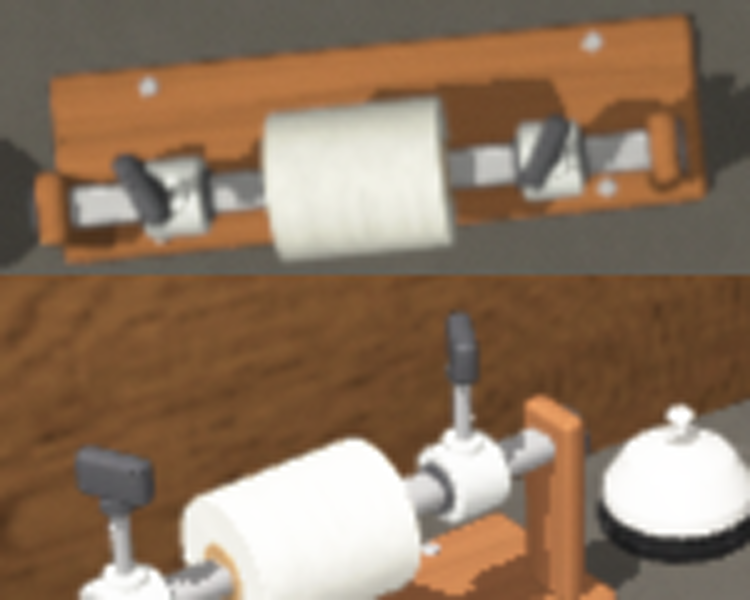

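Both bars are now clear of the gripper: loose at about (142,189) in the upper half and (115,480) in the lower, tight at (543,152) and (461,348). I'll measure both with the same mask and use the tight one as reference.

```bash
cat >> h.py <<'E'
import cv2
def blobs(n,img,box):
    x0,y0,x1,y1=box; c=img[y0:y1,x0:x1]; f=8
    c=cv2.resize(c,None,fx=f,fy=f,interpolation=cv2.INTER_CUBIC).astype(int)
    m=((c.max(2)<95)&(c.max(2)-c.min(2)<22)&(c[...,0]>=c[...,2]-4)).astype(np.uint8)
    m=cv2.morphologyEx(m,cv2.MORPH_OPEN,np.ones((17,17),np.uint8))
    k=max(cv2.findContours(m,0,2)[0],key=cv2.contourArea)
    r=cv2.minAreaRect(k); o=lambda p:(p[0]/f-.44+x0,p[1]/f-.44+y0)
    return o(r[0]),np.array(r[1])/f,r[2]
E
python3 - <<'E'
from h import *
t=cv2.imread("pics/t2.png");s=cv2.imread("pics/s2.png")
for n,bt,bs in (("loose",(172,198,192,224),(190,220,216,246)),("tight",(254,192,272,216),(264,192,280,222))):
    a=blobs("top",t,bt);b=blobs("scene",s,bs);print(n,a,b)
    p,e=tri(a[0],b[0]);print("  ",p,e,"holder rel", (p-C)@xh,(p-C)@yh,(p-C)[2])
p,e=tri((142/5+154.6,189/5+174.6),(115/5+179.6,205/5+189.6));print("eye loose",p,e,(p-C)@xh,(p-C)@yh)
p,e=tri((543/5+154.6,152/5+174.6),(461/5+179.6,73/5+189.6));print("eye tight",p,e,(p-C)@xh,(p-C)@yh)
E
```

```text
loose ((184.3365588760376, 212.30595832824707), array([13.9365,  5.4184]), 54.782405853271484) ((202.81, 233.06), array([ 7.75, 13.75]), 90.0)
   [0.4817 0.2303 0.1383] 0.0005497130125728854 holder rel 0.0014416845267303275 -0.0005148426963452998 0.05334192613651097
tight ((265.00171142578125, 203.70097213745117), array([ 4.3022, 10.4184]), 17.700429916381836) ((272.06, 208.56), array([5.  , 4.25]), 90.0)
   [0.4981 0.0743 0.1334] 0.0004271396956599786 holder rel 0.003000625025950396 -0.15735745961943168 0.048427782741806716
eye loose [0.4809 0.2311 0.1443] 0.0004713840416924376 0.0007804389222859081 0.00029081364710193726
eye tight [0.4946 0.0771 0.1457] 0.00019313271688008374 -0.0002773692751238139 -0.1542471164549431
```

```bash
python3 - <<'E'
import cv2,numpy as np
t=cv2.imread("pics/t2.png");s=cv2.imread("pics/s2.png")
z=lambda i,x,y:cv2.resize(cv2.convertScaleAbs(i[y:y+24,x:x+32],alpha=1.3),None,fx=12,fy=12,interpolation=cv2.INTER_LINEAR)
o=np.vstack([np.hstack([z(t,170,200),z(t,248,192)]),np.hstack([z(s,190,222),z(s,258,195)])])
for k in range(0,768,24): cv2.line(o,(k,0),(k,5 if k%120 else 12),(0,0,255),1)
cv2.imwrite("pics/f.png",o)
E
```

```text
(no output)
```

View pics/f.png

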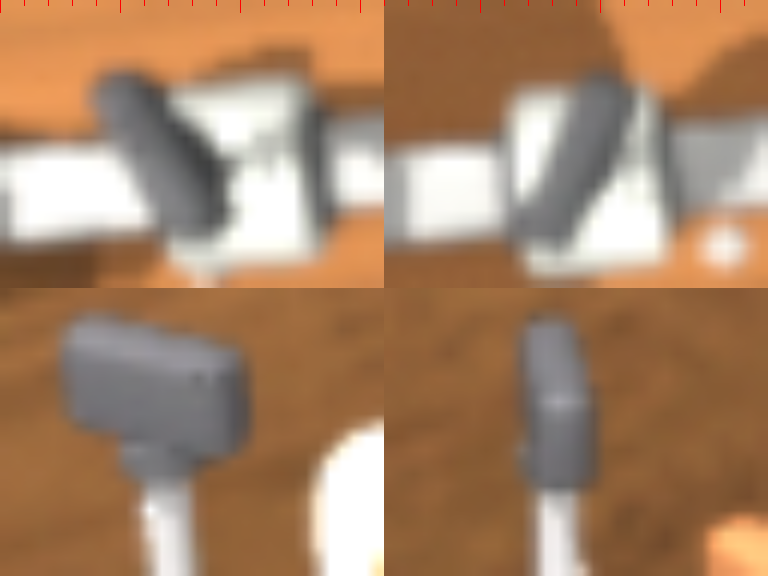

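```bash
python3 - <<'E'
from h import *
T=lambda x,y,a,b:(x/12+a-.46,y/12+b-.46)
for n,e,ab in (("loose",[(118,70),(190,240)],(170,200)),("tight",[(224,72),(161,250)],(248,192))):
    q=[plane("top",T(*p,*ab),.154) for p in e]; m=sum(q)/2-C; d=q[0]-q[1]
    print(n,m@xh,m@yh,"len",np.linalg.norm(d),"ang",np.arctan2(d@yh,d@xh))
# scene: bar front silhouette centres
S=lambda x,y,a,b:(x/12+a-.46,y/12+b-.46)
for n,top,sc in (("loose",T(155,157,170,200),S(155,382-288,190,222)),("tight",T(192,161,248,192),S(558-384,403-288,258,195))):
    p,e=tri(top,sc);m=p-C;print(n,m@xh,m@yh,m[2],e)
E
```

```text
loose 0.0002176755587951524 -0.0005052158255138385 len 0.029371510893914366 ang 0.3119164832668755
tight -0.0007937866739477096 -0.1551753026351378 len 0.030028806299822863 ang -0.43616742124272867
loose 0.00021360286875294655 0.0006507706327985167 0.06230031527359088 0.00053923095416831
tight -0.00023939369766006087 -0.15488576237348148 0.060671308149666356 0.00014638949883347515
```

The loose bar is upright to about 0.01 rad relative to the tight one. I'll go back to regrip it in the upright pose.

Converted, -0.216 m is -4.32, 0.19 m is 3.8.

Emit:
inch_along --pt "-4.32 3.8 0.4 0 0 0" --pt "-4.32 3.8 0.4 0 0 0" --pt "-4.32 3.8 0.4 0 0 0" --pt "-4.32 3.8 0.4 0 0 0" --pt "-4.32 3.8 0.4 0 0 0" --pt "-4.32 3.8 0.4 0 0 0" --pt "-4.32 3.8 0.4 0 0 0" --pt "-4.32 3.8 0.4 0 0 0"

```text
t: 6.4
tcp_pos: [0.4785, 0.2435, 0.2409]
tool_rot: [3.136, -0.0, -2.487]
contact_force: [0.3, 0.2, 0.3]
gripper_width: 0.0403
grip_force: 0.0
```

```bash
python3 -c "
from h import *
print(rel(*grasp(0,.53,.064)));print(cur()[2]['joints'])"
```

```text
[ 0.0064 -0.0117  0.0918  0.0057 -0.0003  0.0297]
[ 0.2917  0.537  -1.0781  1.8434  0.5277  1.0863  1.2398]
```

Emit:
inch_along --pt "0 0 0 0 0 0" --pt "0 0 0 0 0 0" --pt "0 0 0 0 0 0"

```text
t: 6.65
tcp_pos: [0.4812, 0.2308, 0.2402]
tool_rot: [-3.141, -0.005, -2.503]
contact_force: [0.1, -1.2, 1.3]
gripper_width: 0.0395
grip_force: 0.0
```

```bash
python3 -c "
from h import *
print(rel(*grasp(0,.53,.064)),cur()[2]['qvel'])"
```

```text
[ 0.0004  0.0006  0.0912 -0.0011 -0.0055  0.0135] [ 0.0337 -0.0065  0.001   0.0006 -0.0004 -0.0004 -0.0022]
```

Converted, 0.091 m is 1.82, 0.088 m is 1.76, 0.013 rad is 0.052.

Emit:
inch_along --pt "0 0 0.5 0 -0.02 0.052" --pt "0 0 1 0 -0.02 0.052" --pt "0 0 1.5 0 -0.02 0.052" --pt "0 0 1.76 0 -0.02 0.052" --pt "0 0 1.82 0 -0.02 0.052" --pt "0 0 1.82 0 -0.02 0.052" --pt "0 0 1.82 0 -0.02 0.052"

```text
t: 7.23
tcp_pos: [0.482, 0.2313, 0.1506]
tool_rot: [-3.141, 0.002, -2.517]
contact_force: [-0.5, -0.9, 0.0]
gripper_width: 0.0399
grip_force: 0.0
```

Emit:
inch_along --pt "0 0 0 0 0 0" --pt "0 0 0 0 0 0" --pt "0 0 0 0 0 0" --pt "0 0 0 0 0 0" --pt "0 0 0 0 0 0" --pt "0 0 0 0 0 0" --aperture 0 --grip_force 30

```text
t: 7.73
tcp_pos: [0.4819, 0.2316, 0.1506]
tool_rot: [-3.14, 0.002, -2.516]
contact_force: [-0.2, -0.8, 6.0]
gripper_width: 0.0108
grip_force: 29.4
```

```bash
python3 -c "
from h import *
print(rel(*grasp(0,.53,.064)),cur()[2]['ft_torque'],cur()[2]['joints'])"
```

```text
[ 0.0019  0.0002  0.0016 -0.0012  0.0022  0.0007] [-0.2196  0.1047 -0.0566] [ 0.2244  0.6339 -0.9649  1.9255  0.6541  0.9306  1.132 ]
```

Emit:
inch_along --pt "0 -0.004 0 0 0 0.4" --pt "0 -0.006 0 0 0 0.8" --pt "0.002 -0.01 0 0 0 1.2" --pt "0.002 -0.012 0 0 0 1.6" --pt "0.004 -0.016 0 0 0 2" --pt "0.006 -0.018 0 0 0 2.4" --pt "0.008 -0.02 0 0 0 2.8" --pt "0.01 -0.022 0 0 0 3.2"

```text
t: 8.4
tcp_pos: [0.4821, 0.2305, 0.1506]
tool_rot: [3.141, 0.002, 2.963]
contact_force: [-1.1, -1.2, 6.7]
gripper_width: 0.0103
grip_force: 29.2
```

```bash
python3 -c "
from h import *
print(rel(*grasp(0,-.55,.064)),cur()[2]['ft_torque'],cur()[2]['joints'])"
```

```text
[ 0.0019 -0.0002  0.0016  0.0012  0.0024  0.2762] [-0.1783  0.1469  0.0618] [ 0.1049  0.5502 -0.7828  1.9329  0.5083  0.8632  0.4471]
```

Converted, -0.0005 m is -0.01, -0.0004 m is -0.008, 0.3 rad is 1.2.

Emit:
inch_along --pt "0 -0.004 0 0 0 0.32" --pt "0.004 -0.006 0 0 0 0.64" --pt "0.004 -0.008 0 0 0 0.96" --pt "0.006 -0.01 0 0 0 1.2" --pt "0.006 -0.01 0 0 0 1.2"

```text
t: 8.82
tcp_pos: [0.4819, 0.2301, 0.1506]
tool_rot: [3.14, 0.003, 2.667]
contact_force: [0.7, -0.6, 6.6]
gripper_width: 0.0105
grip_force: 29.4
```

```bash
python3 -c "
from h import *
print(rel(*grasp(0,-.55,.064)),cur()[2]['ft_torque'])"
```

```text
[ 0.0018 -0.0003  0.0016  0.0018  0.0028 -0.02  ] [-0.1118 -0.1065  0.1411]
```

Emit:
inch_along --pt "0 -0.002 0 0 0 0.16" --pt "0 -0.002 0 0 0 0.32" --pt "0 -0.002 0 0 0 0.32"

```text
t: 9.07
tcp_pos: [0.4823, 0.2296, 0.1506]
tool_rot: [3.14, 0.004, 2.589]
contact_force: [1.3, -2.7, 6.2]
gripper_width: 0.0102
grip_force: 44.3
```

```bash
python3 -c "
from h import *
print(rel(*grasp(0,-.55,.064)),cur()[2]['ft_torque'])"
```

```text
[ 0.0024 -0.0002  0.0016  0.0017  0.0036 -0.0976] [-0.4334 -0.422   0.433 ]
```

The torque rose from 0.06 to 0.43 N m, so the screw is at the hard stop. Releasing, backing off and checking.

Emit:
inch_along --pt "0 0 0 0 0 0" --pt "0 0 0 0 0 0" --pt "0 0 0 0 0 0" --pt "0 0 -0.6 0 0 0" --pt "0 0 -1.4 0 0 0" --pt "0 0 -2 0 0 0" --pt "0 0 -2 0 0 0" --aperture 0.04

```text
t: 9.65
tcp_pos: [0.4832, 0.2317, 0.2551]
tool_rot: [3.133, 0.006, 2.588]
contact_force: [1.0, 0.7, 1.3]
gripper_width: 0.0399
grip_force: 0.0
```

```bash
python3 -c "
from h import *
print(rel(np.array([.42,-.06,.27]),cur()[1]))"
```

```text
[-0.0997 -0.2813 -0.0167  0.      0.      0.    ]
```

Converted, -0.28 m is -5.6, -0.1 m is -2.

Emit:
inch_along --pt "-2 -5.6 -0.3 0 0 0" --pt "-2 -5.6 -0.3 0 0 0" --pt "-2 -5.6 -0.3 0 0 0" --pt "-2 -5.6 -0.3 0 0 0" --pt "-2 -5.6 -0.3 0 0 0" --pt "-2 -5.6 -0.3 0 0 0" --pt "-2 -5.6 -0.3 0 0 0" --pt "-2 -5.6 -0.3 0 0 0"

```text
t: 10.32
tcp_pos: [0.4164, -0.0681, 0.2638]
tool_rot: [-3.138, 0.0, 2.578]
contact_force: [-0.5, -0.1, 0.2]
gripper_width: 0.0395
grip_force: 0.0
```

```bash
python3 - <<'E'
from h import *
t=robot.snapshot("top");s=robot.snapshot("scene")
z=lambda i,x,y:cv2.resize(cv2.convertScaleAbs(i[y:y+24,x:x+32],alpha=1.3),None,fx=12,fy=12,interpolation=cv2.INTER_LINEAR)
cv2.imwrite("pics/g.png",np.vstack([np.hstack([z(t,170,200),z(t,248,192)]),np.hstack([z(s,190,222),z(s,258,195)])]))
E
```

```text
(no output)
```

View pics/g.png

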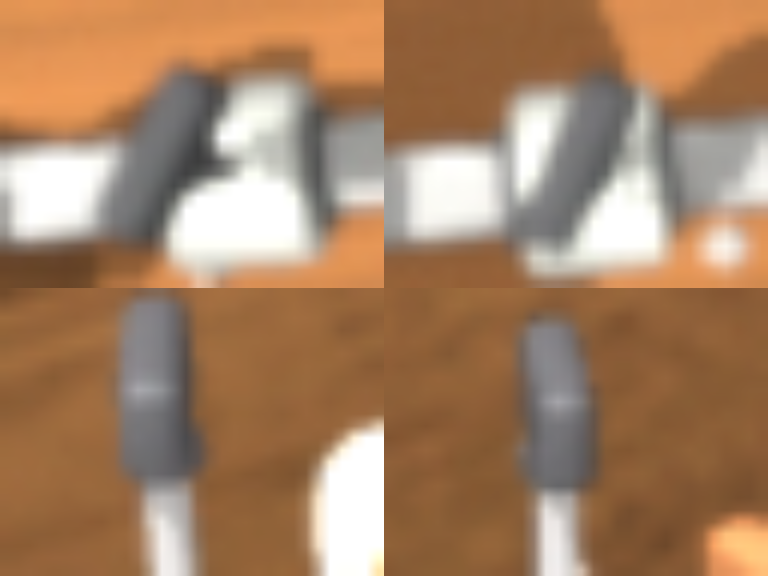

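The loose bar is now parallel to the tight one, and its centre is still where it was when upright: about (156,155) in the crop, against (152,155) before. Its stem slope in the scene view (about 0.105) matches the upright prediction (0.102). Handing in.

Emit:
inch_along --pt "0 0 0 0 0 0" --pt "0 0 0 0 0 0" --pt "0 0 0 0 0 0"

```text
t: 10.67
tcp_pos: [0.4189, -0.0594, 0.2643]
tool_rot: [3.141, -0.0, 2.591]
contact_force: [-0.0, 0.0, -0.0]
gripper_width: 0.0399
grip_force: 0.0
```

```bash
python3 -c "
from plant import robot
print(robot.job_done())"
```

```text
the job is handed in; nothing more can be done
None
```

I turned the loose (left) collar upright, to within about 0.02 rad by the cameras, then tightened its thumbscrew clockwise to the hard stop; I left the other collar alone and handed the job in at 10.7 s, with no verdict shown.

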